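# Snap the lid onto the tub of seals

## Robot

A 6-joint arm with a two-finger parallel gripper is mounted at the origin on the work surface; the furniture and walls round the work are solid. World frame = base frame: x ahead of the robot, y to its left, z up, the work surface at z = 0. Lengths are in m, angles in rad, forces in N, time in s.
With the tool pointing down it reaches from about 0.25 to 0.85 m from the base axis. Payload 12.5 kg.
Tool frame: the origin (TCP) lies midway between the tips of the shut fingers; the grasp point (between the pads) lies 19 mm behind it; z points along the fingers, y is the line along which they close (so a half turn about z gives the same grasp; the last joint's range is limited). The gripper opens to 93 mm and grips with 3 to 60 N. Pads are 15 mm wide; open, the fingers measure 128 mm over their backs; the gripper's body (75 mm by 188 mm) begins 65 mm behind the grasp point.
Start: joints at [-1.228, 0.351, 1.652, -0, 1.139, -0.085], TCP at [0.228, -0.5, 0.219] pointing down, gripper open.
Joint ranges: [-2.75, 2.75], [-0.79, 2.1], [0.01, 2.65], [-1.57, 4.71], [0.07, 3.14], [-2.87, 2.87]. Speed limits (rad/s): [2.22, 2.22, 2.79, 3.14, 3.14, 3.14].

## Interface

Orientations are given as a 3x3 rotation matrix whose columns are the frame's x, y, z axes.
In Python, from workcell import bot, vision gives the robot as it stands.
- The arm moves only by the tool play_rows, never from a script. Its argument "motion" is a list of rows, each a list of 3 entries, a list of its own where there are three numbers: the shift along the tool's x, y, z in cm, then the turn, a rotation vector about the tool's x, y, z in degrees, then the finger opening in cm, from 0 to 9.3. In form: [[[x, y, z], [rx, ry, rz], hand], ...]. A call has 1 to 5 rows; each row is the pose to reach, as a shift and turn from the pose commanded when the call began, along the tool's axes at that moment; what a row does not reach only later rows make up. A row lasts 1/8 s, in which the tool goes at most 62.5 mm and 10.7 degrees, less where a joint would pass 70% of its speed; a pose out of reach is approached as far as the arm can. A call with a gripper value outside its range is refused whole. The fingers move at their own pace and stop on an object; "force" is the grip in N (left out, the last holds). Time passes only in rows, so rows that repeat a pose let the fingers close. It gives the time, the measured TCP pose, the force, the opening and the grip force at its end, in the units of the state.
- bot.get_obs(): the state, without advancing time (a new reading comes with each control period).
- vision.read_camera(name): name is "side" or "top"; returns the picture (480x640x3 uint8, red, green, blue); there is no depth.
- vision.calibration(name): a dict with "fov_y" (degrees; the focal length in pixels is half the picture's height over the tangent of half this angle, whatever the lens; pixels are square), "cx", "cy" (the principal point, pixels), "dist_coeffs" ([k1, k2, p1, p2, k3] as OpenCV has them; the pictures are not rectified), "R" (3x3) and "t" (3): a world point X has camera coordinates R X + t. Camera axes: x right, y down, z forward; pixel columns grow to the right and rows downward; lengths in m; the calibration is good to about 2 mm. A picture is of the moment at which its call begins. calibration takes no time and is no camera call.
- bot.sign_off(): hands the job in; it is judged then, once.
The state is a dict: "time_s": time; "joints": joint angles; "qd": joint speeds; "joint_efforts": joint torques, N m; "eef_pos": TCP position; "tcp_rot": TCP orientation; "ft_force": force on the tool from outside, world axes, zero at the start; "wrist_torque": the same for the moment, N m; "finger_gap": finger opening in m; "finger_force": force on a finger pad.
Only numpy, scipy, OpenCV 4.12 (cv2) and the standard library are available. Lean on these libraries where they do the work, as an engineer would, in place of code of your own. Each camera call takes 0.05 s, during which the arm holds its last target. There are 200 camera calls.

## Task

Close the open blue tub of yellow seals so that it can be stacked away: take the blue lid by its upright grip, set it on the tub and press it straight down until the clips all round have snapped under the tub's rim and the lid sits fully home. Leave the tub standing upright on the table with the lid released, and leave the small orange lid, which belongs to another tub, where it lies.

Things in the scene. Friction and masses are not known exactly. Their poses are not given: they have to be found in the camera images.
- tub_rim (a point): Open round blue tub with yellow seals (loose, 0.35 kg), 55 mm high; rolled rim 88 mm across and 5 mm thick, wall below it 80 mm across, mouth 74 mm. This point: centre of the mouth at the top of the rim, 55 mm above the tub's underside; z up. Its yaw does not matter.
- blue_lid_grip (a point): Blue lid (loose, 0.07 kg): round plate 92 mm across, 5 mm thick, standing on a plug 66 mm across and 24 mm deep; four clips round its edge; on top an upright grip bar 44 mm long (x), 16 thick (y), 34 high: pinch it across y. This point: in the bar on the lid's axis, 11 mm below its top, 23 above the plate's top, 52 above the lid's underside. z up. Fits the tub at any yaw.
- blue_lid_seat (a point): Point on the lid's axis at the underside of its plate, 28 mm below blue_lid_grip. It meets tub_rim when the lid is home. The spring clips hang 22 mm below it, flared to 106 mm across; they centre the lid if it is within about 6 mm of the tub's axis, and snap with a push of about 6 to 9 N; until then the point stays 5 mm or more above tub_rim.
- orange_lid_grip (a point): The orange lid, a bystander too small for the tub: plate 72 mm across, no clips, the same grip bar. This point lies in its bar, 52 mm above its underside.
Not all that is in view belongs to the job. Leave any brown look-alike of the part that bears blue_lid_grip alone.

How it is judged:
At the end, for the whole second after the job is handed in: The blue lid is snapped home: the underside of its plate is within 3 mm of the top of the tub's rim, centred within 7 mm and level with it within 4 degrees; the tub stands upright (within 6 degrees) on the table; the orange lid is within 30 mm of where it lay (z of blue_lid_seat in the frame of tub_rim between -0.003 and 0.003 m and horizontal distance between blue_lid_seat and tub_rim below 0.007 m and angle between the z axis of blue_lid_seat and the z axis of tub_rim, either way round below 0.07 rad and angle between tub_rim's own z axis and vertical below 0.1 rad and height (world z) of tub_rim between 0.045 and 0.065 m and distance of orange_lid_grip from where it was at the start of the episode below 0.03 m); the robot touches nothing.
It fails at once if the tub is tipped over (angle between tub_rim's own z axis and vertical above 0.5 rad).
It fails at once if the orange lid is moved by more than 50 mm (distance of orange_lid_grip from where it was at the start of the episode above 0.05 m).
It also fails if it takes over 35 s, if anything falls off the work surface, if the arm or the gripper's body presses on something with over 40 N, if the wrist force passes 120 N, or if a joint passes its speed limit or range.

## Working session

There is one attempt and no reset: what is moved stays moved. The work goes in short steps, Python scripts to look and compute and a tool call to move; the robot and the scene stay as the last step left them, time stands still between calls to the robot, and variables do not carry over. Pictures are saved under pics/ and viewed, at most 10 in all, crops included, and the job is handed in when it is done.

Besides the shell and the picture viewer there is one more tool, called after "Emit:" in YAML: its name, and indented under it one key for each argument. play_rows: Moves the arm, as the interface text tells. Its arguments: {"type":"object","properties":{"motion":{"type":"array","items":{"type":"array"}},"force":{"type":"number"}},"required":["motion"]}

```bash
mkdir -p pics; python3 - <<'E'
from workcell import bot,vision
import cv2
for n in("side","top"):
    cv2.imwrite(f"pics/{n}0.png",vision.read_camera(n)[:,:,::-1]); print(n,vision.calibration(n))
o=bot.get_obs();print(o)
E
```

```text
side {'fov_y': 51.28386739932269, 'cx': 319.66493225531207, 'cy': 243.22795570419117, 'dist_coeffs': array([-0.04500986,  0.        ,  0.        ,  0.        ,  0.        ]), 'R': array([[-0.90477902, -0.4256329 , -0.0145452 ],
       [-0.24014186,  0.53808625, -0.80795735],
       [ 0.3517198 , -0.72752994, -0.58906143]]), 't': array([0.4284806 , 0.12531807, 0.79210926])}
top {'fov_y': 42.44449036377873, 'cx': 328.7543128553312, 'cy': 237.03730427810387, 'dist_coeffs': array([-0.18276066,  0.        ,  0.        ,  0.        ,  0.        ]), 'R': array([[-0.02190081, -0.99965417,  0.01455681],
       [-0.98396792,  0.01897485, -0.17733327],
       [ 0.17699573, -0.01820717, -0.9840432 ]]), 't': array([0.06821306, 0.4568408 , 0.8519585 ])}
{'time_s': 0.1, 'joints': array([-1.22760382e+00,  3.51210918e-01,  1.65234814e+00,  6.71592597e-06,
        1.13912630e+00, -8.45573799e-02]), 'qd': array([ 0.00134871, -0.00179129, -0.00112451, -0.00018282, -0.0008706 ,
       -0.00012327]), 'joint_efforts': array([ 9.50391695e-04, -4.98028135e+01, -2.85702199e+01,  7.00220000e-02,
        2.39650643e-02, -4.79903554e-05]), 'eef_pos': array([ 0.22809362, -0.50012816,  0.21814417]), 'tcp_rot': array([[ 9.09902638e-01,  4.14821718e-01, -3.61948080e-04],
       [ 4.14821865e-01, -9.09902059e-01,  1.03104316e-03],
       [ 9.83617930e-05, -1.08829287e-03, -9.99999403e-01]]), 'ft_force': array([-0.36584115,  1.15057824,  0.54075646]), 'wrist_torque': array([-0.04788079,  0.005438  , -0.00138147]), 'finger_force': 0.0, 'finger_gap': 0.09307432053365768}
```

View pics/top0.png

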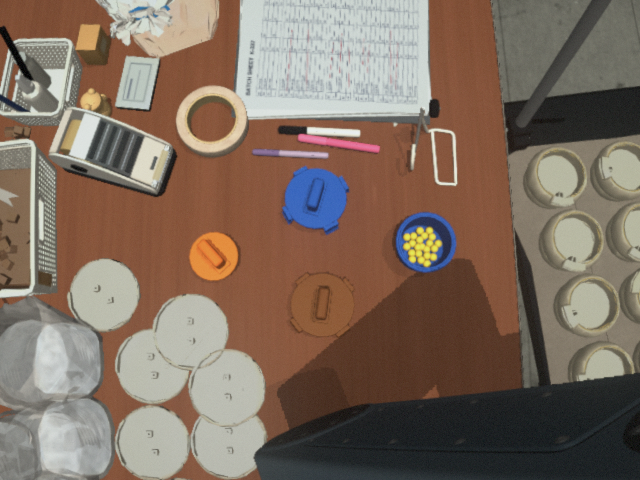

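View pics/side0.png

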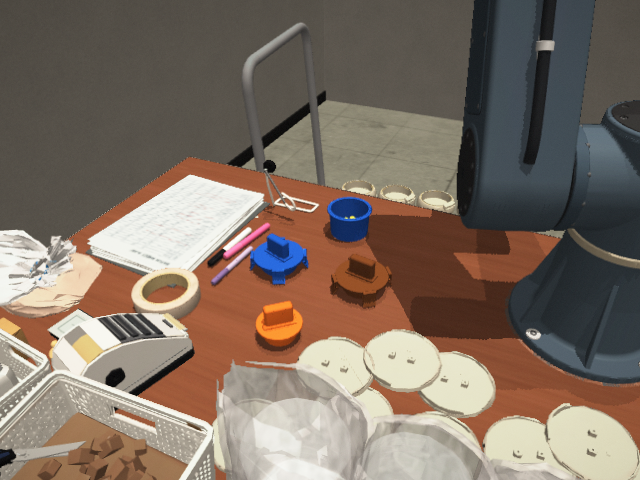

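Candidates for the lid in the top view: blue lid (315,197), brown look-alike (321,303) and orange lid (214,256). The description picks the blue one. The tub is at (425,242). In the side view the blue lid is at (279,255), the tub at (349,218), brown at (361,275) and orange at (279,322).

```bash
python3 - <<'E'
import cv2,numpy as np
a=cv2.imread("pics/top0.png");b=cv2.imread("pics/side0.png")
c=cv2.resize(a[155:285,275:475],None,fx=4,fy=4,interpolation=cv2.INTER_CUBIC)
cv2.imwrite("pics/topc.png",c)
c=cv2.resize(b[190:290,235:385],None,fx=5,fy=5,interpolation=cv2.INTER_CUBIC)
cv2.imwrite("pics/sidec.png",c)
E
```

```text
(no output)
```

View pics/topc.png

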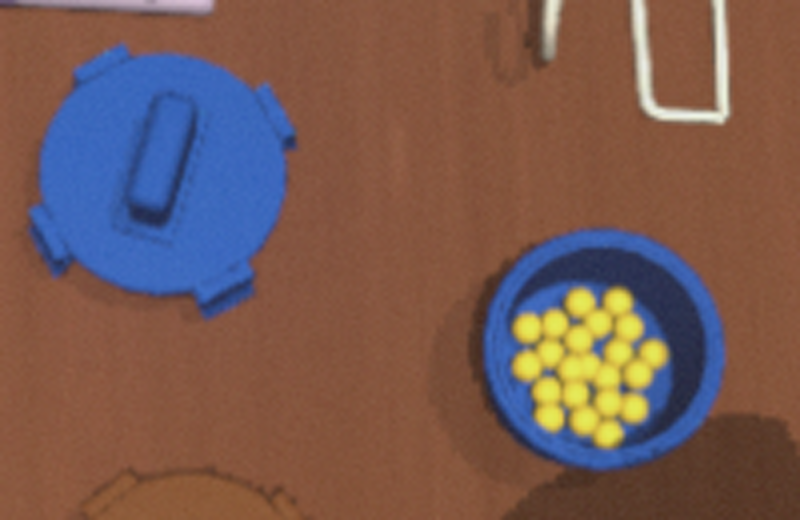

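View pics/sidec.png

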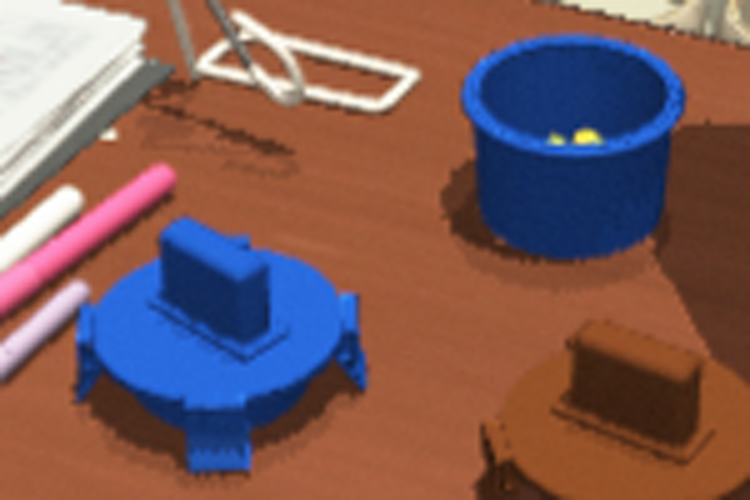

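The close crops confirm it. The blue lid has four clips and its plate centre is at crop (164,174). The bar top centre is (163,153) in the top crop and (214,250) in the side crop. The tub rim centre is (604,348) in the top crop and (574,96) in the side crop.

```bash
cat > h.py <<'E'
import numpy as np,cv2
from workcell import bot,vision
def cam(n):
    c=vision.calibration(n);f=240/np.tan(np.radians(c['fov_y'])/2)
    return np.array([[f,0,c['cx']],[0,f,c['cy']],[0,0,1]]),np.array(c['dist_coeffs']),np.array(c['R']),np.array(c['t'])
def plane(n,uv,z):
    K,d,R,t=cam(n);p=cv2.undistortPoints(np.array(uv,float).reshape(-1,1,2),K,d)[:,0]
    D=np.c_[p,np.ones(len(p))]@R;C=-R.T@t
    return C+D*((z-C[2])/D[:,2])[:,None]
def top(l):return (np.array(l)+.5)/4-.5+[275,155]
def side(l):return (np.array(l)+.5)/5-.5+[235,190]
E
python3 - <<'E'
from h import *
np.set_printoptions(precision=4,suppress=True)
print("plate",plane("top",top([(164,174.5),(40,174),(288,174),(164,53),(164,296)]),.029))
print("bar top",plane("top",top([(163,153),(158,95),(197,100),(165,213),(131,208)]),.063))
print("bar side",plane("side",side([(160,232),(183,217),(270,266),(243,283),(214,250)]),.063))
r=plane("top",top([(604,348),(484,348),(724,348),(604,228),(604,468)]),.0525);print("rim",r)
print("rim side",plane("side",side([(463,96),(686,96),(574,35),(574,158)]),.0535))
print("orange",plane("top",[(210,252)],.063))
print(bot.get_obs()['time_s'])
E
```

```text
plate [[0.5189 0.0767 0.029 ]
 [0.52   0.1226 0.029 ]
 [0.5182 0.0308 0.029 ]
 [0.5656 0.0759 0.029 ]
 [0.4731 0.0775 0.029 ]]
bar top [[0.5184 0.0769 0.063 ]
 [0.5399 0.0783 0.063 ]
 [0.5378 0.0644 0.063 ]
 [0.4965 0.0766 0.063 ]
 [0.4985 0.0886 0.063 ]]
bar side [[0.5397 0.0787 0.063 ]
 [0.5368 0.0673 0.063 ]
 [0.4943 0.0809 0.063 ]
 [0.4981 0.0935 0.063 ]
 [0.5168 0.0805 0.063 ]]
rim [[ 0.4466 -0.0795  0.0525]
 [ 0.4475 -0.0363  0.0525]
 [ 0.4457 -0.1232  0.0525]
 [ 0.4906 -0.0818  0.0525]
 [ 0.4034 -0.0774  0.0525]]
rim side [[ 0.4851 -0.0609  0.0535]
 [ 0.4057 -0.0961  0.0535]
 [ 0.4632 -0.1213  0.0535]
 [ 0.4289 -0.0381  0.0535]]
orange [[0.4359 0.2266 0.063 ]]
0.1
```

Emit:
play_rows:
  motion:
    - [[50.4,-40.4,6],[0,0,41.5],9.3]
    - [[50.4,-40.4,6],[0,0,41.5],9.3]
    - [[50.4,-40.4,6],[0,0,41.5],9.3]
    - [[50.4,-40.4,6],[0,0,41.5],9.3]
    - [[50.4,-40.4,6],[0,0,41.5],9.3]
  force: 40

```text
time_s: 0.72
eef_pos: [0.362, -0.2365, 0.1912]
tcp_rot: [[0.955, -0.296, 0.0], [-0.296, -0.955, -0.0], [0.0, 0.0, -1.0]]
ft_force: [1.1, 0.4, 0.4]
finger_gap: 0.0926
finger_force: 0.0
```

```bash
cat >> h.py <<'E'
def rel(p,yaw_x):
    o=bot.get_obs();R=np.array(o['tcp_rot']);np.set_printoptions(precision=4,suppress=True)
    a=np.radians(yaw_x);G=np.array([[np.cos(a),np.sin(a),0],[np.sin(a),-np.cos(a),0],[0,0,-1]])
    print(o['time_s'],o['eef_pos'],o['joints'],o['ft_force'],o['finger_gap'],o['finger_force'])
    print("shift cm",100*R.T@(np.array(p)-o['eef_pos']),"rot",np.degrees(cv2.Rodrigues(R.T@G)[0].ravel()))
E
python3 -c "
from h import *
rel([.519,.077,.15],-17)"
```

```text
0.725 [ 0.362  -0.2365  0.1912] [-0.6865  0.1711  1.9686  0.      1.0016  1.1845] [1.0505 0.3574 0.3966] 0.09264507105356026 0.0
shift cm [  5.7248 -34.5921   4.1174] rot [ 0.0056 -0.0149 -0.1959]
```

Emit:
play_rows:
  motion:
    - [[5.7,-34.6,3.5],[0,0,0],7]
    - [[5.7,-34.6,3.5],[0,0,0],7]
    - [[5.7,-34.6,3.5],[0,0,0],6]
    - [[5.7,-34.6,3.5],[0,0,0],5]
    - [[5.7,-34.6,3.5],[0,0,0],5]

```text
time_s: 1.35
eef_pos: [0.5001, 0.0427, 0.16]
tcp_rot: [[0.956, -0.292, -0.0], [-0.292, -0.956, -0.0], [-0.0, 0.0, -1.0]]
ft_force: [1.0, -0.7, -0.5]
finger_gap: 0.0513
finger_force: 0.0
```

Emit:
play_rows:
  motion:
    - [[0,0,0],[0,0,0],5]
    - [[0,0,0],[0,0,0],5]
    - [[0,0,0],[0,0,0],5]

```text
time_s: 1.72
eef_pos: [0.4992, 0.0396, 0.1604]
tcp_rot: [[0.956, -0.294, -0.0], [-0.294, -0.956, -0.0], [-0.0, 0.0, -1.0]]
ft_force: [-0.4, 0.2, 0.2]
finger_gap: 0.0499
finger_force: 0.0
```

```bash
python3 -c "
from h import *
rel([.519,.077,.036],-17)
cv2.imwrite('pics/s1.png',cv2.resize(vision.read_camera('side')[100:340,160:480,::-1],None,fx=2,fy=2))"
```

```text
1.725 [0.4992 0.0396 0.1604] [-0.0139  0.3354  1.8358 -0.0001  0.9707  1.8551] [-0.4352  0.2182  0.2006] 0.04985536543967162 0.0
shift cm [ 0.797  -4.1637 12.4391] rot [ 0.0085  0.0094 -0.078 ]
```

View pics/s1.png

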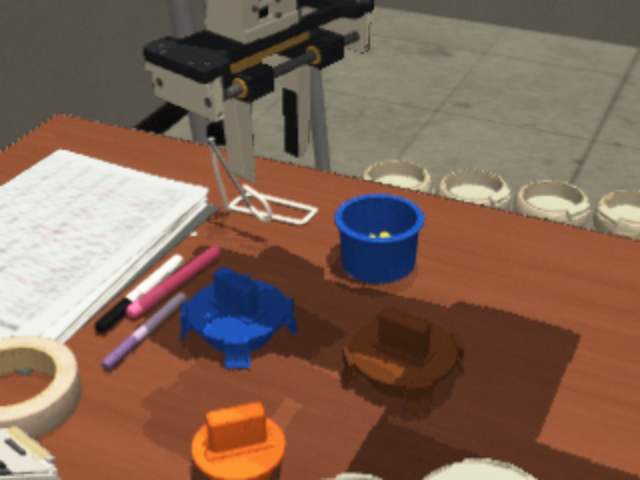

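The gripper hangs above and short of the lid with nothing touched. The blue lid is at (237,310) in this crop, bar clear. Next: align, then descend.

Emit:
play_rows:
  motion:
    - [[0.8,-4.2,0],[0,0,0],5]
    - [[0.8,-4.2,5],[0,0,0],5]
    - [[0.8,-4.2,8],[0,0,0],5]
    - [[0.8,-4.2,8],[0,0,0],5]
    - [[0.8,-4.2,8],[0,0,0],5]

```text
time_s: 2.4
eef_pos: [0.5202, 0.078, 0.0816]
tcp_rot: [[0.956, -0.293, 0.002], [-0.293, -0.956, 0.0], [0.002, -0.001, -1.0]]
ft_force: [-0.4, -0.3, 0.0]
finger_gap: 0.0502
finger_force: 0.0
```

```bash
python3 -c "
from h import *
rel([.519,.077,.036],-17)"
```

```text
2.4 [0.5202 0.078  0.0816] [ 0.0602  0.4944  1.8274 -0.      0.8182  1.9285] [-0.3952 -0.3019  0.0034] 0.05022351055816149 0.0
shift cm [-0.0928  0.1292  4.5624] rot [-0.0321 -0.0879 -0.042 ]
```

Emit:
play_rows:
  motion:
    - [[-0.1,0.1,2.5],[0,0,0],5]
    - [[-0.1,0.1,4.5],[0,0,0],5]
    - [[-0.1,0.1,4.5],[0,0,0],5]
    - [[-0.1,0.1,4.5],[0,0,0],5]

```text
time_s: 2.9
eef_pos: [0.5192, 0.0777, 0.0368]
tcp_rot: [[0.956, -0.292, 0.002], [-0.292, -0.956, 0.0], [0.002, -0.001, -1.0]]
ft_force: [-0.1, 0.6, 0.1]
finger_gap: 0.0497
finger_force: 0.0
```

Emit:
play_rows:
  motion:
    - [[0,0,0],[0,0,0],2.5]
    - [[0,0,0],[0,0,0],1]
    - [[0,0,0],[0,0,0],1]
    - [[0,0,0],[0,0,0],1]
    - [[0,0,0],[0,0,0],1]
  force: 40

```text
time_s: 3.52
eef_pos: [0.5182, 0.0778, 0.0353]
tcp_rot: [[0.956, -0.292, -0.0], [-0.292, -0.956, -0.0], [-0.0, 0.0, -1.0]]
ft_force: [-0.6, -1.1, 0.2]
finger_gap: 0.0158
finger_force: 40.0
```

Emit:
play_rows:
  motion:
    - [[0,0,-5],[0,0,0],1]
    - [[0,0,-10],[0,0,0],1]
    - [[0,0,-10],[0,0,0],1]
    - [[0,0,-10],[0,0,0],1]

```text
time_s: 4.03
eef_pos: [0.5178, 0.0778, 0.1346]
tcp_rot: [[0.956, -0.292, -0.001], [-0.292, -0.956, -0.0], [-0.001, 0.0, -1.0]]
ft_force: [0.0, -1.1, -0.6]
finger_gap: 0.0159
finger_force: 40.0
```

```bash
python3 -c "
from h import *
rel([.4465,-.0795,.136],-17)
cv2.imwrite('pics/s2.png',cv2.resize(vision.read_camera('side')[100:340,160:480,::-1],None,fx=2.5,fy=2.5))
cv2.imwrite('pics/t2.png',vision.read_camera('top')[:,:,::-1])"
```

```text
4.025 [0.5178 0.0778 0.1346] [0.0602 0.4101 1.7986 0.     0.9338 1.9275] [ 0.0303 -1.123  -0.5786] 0.015859136905858103 39.99612808227539
shift cm [-2.2197 17.1262 -0.1295] rot [0.0155 0.0456 0.0132]
```

View pics/s2.png

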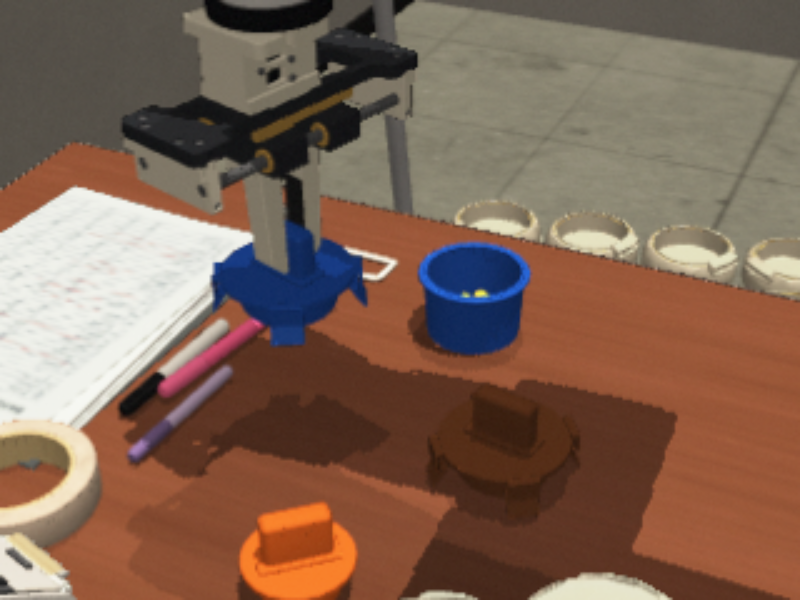

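The lid is held level in the gripper at crop (290,280), tub at (473,290), and nothing else has moved. Carrying it over the tub.

Emit:
play_rows:
  motion:
    - [[-2.2,17.1,-0.2],[0,0,0],1]
    - [[-2.2,17.1,-0.2],[0,0,0],1]
    - [[-2.2,17.1,-0.2],[0,0,0],1]
    - [[-2.2,17.1,-0.2],[0,0,0],1]
    - [[-2.2,17.1,-0.2],[0,0,0],1]

```text
time_s: 4.75
eef_pos: [0.4471, -0.079, 0.1367]
tcp_rot: [[0.956, -0.293, -0.001], [-0.293, -0.956, 0.0], [-0.001, -0.0, -1.0]]
ft_force: [0.4, -0.2, -0.2]
finger_gap: 0.0159
finger_force: 40.0
```

```bash
python3 -c "
from h import *
rel([.446,-.0795,.09],-17)"
```

```text
4.75 [ 0.4471 -0.079   0.1367] [-0.2775  0.2937  1.9698  0.0002  0.8793  1.5901] [ 0.3678 -0.1699 -0.1579] 0.015884075852561116 39.996052980422974
shift cm [-0.0863  0.0837  4.6691] rot [-0.0087  0.0679 -0.0146]
```

Emit:
play_rows:
  motion:
    - [[-0.1,0.1,2.5],[0,0,0],1]
    - [[-0.1,0.1,4.2],[0,0,0],1]
    - [[-0.1,0.1,4.2],[0,0,0],1]
    - [[-0.1,0.1,4.2],[0,0,0],1]

```text
time_s: 5.25
eef_pos: [0.4465, -0.0794, 0.0957]
tcp_rot: [[0.957, -0.291, 0.0], [-0.291, -0.957, -0.0], [0.0, -0.0, -1.0]]
ft_force: [-0.6, 0.0, -1.6]
finger_gap: 0.0159
finger_force: 40.0
```

```bash
python3 -c "
from h import *
rel([.446,-.0795,.067],-17)
cv2.imwrite('pics/s3.png',cv2.resize(vision.read_camera('side')[140:260,270:430,::-1],None,fx=5,fy=5,interpolation=2))"
```

```text
5.25 [ 0.4465 -0.0794  0.0957] [-0.2789  0.3636  2.0018  0.0001  0.7759  1.5874] [-0.6393  0.0098 -1.5987] 0.015865567945357224 39.99606907367706
shift cm [-0.0429  0.0188  2.8685] rot [-0.0033 -0.0194  0.0686]
```

View pics/s3.png

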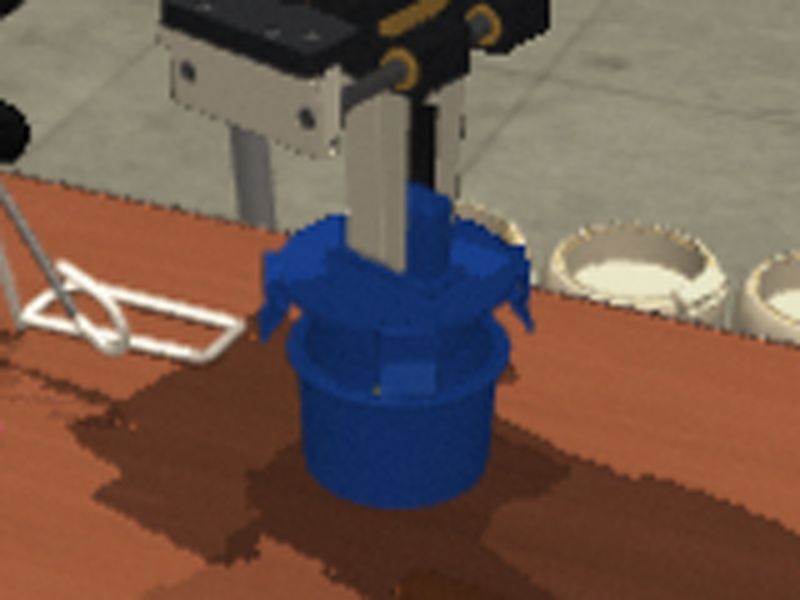

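The lid spans x 262–533 (centre about 398) and the rim 287–510 (centre about 398), so it is centred above the tub. Lowering and watching the force.

Emit:
play_rows:
  motion:
    - [[0,0,0.8],[0,0,0],1]
    - [[0,0,1.4],[0,0,0],1]
    - [[0,0,1.8],[0,0,0],1]
    - [[0,0,2.1],[0,0,0],1]
    - [[0,0,2.1],[0,0,0],1]
  force: 55

```text
time_s: 5.92
eef_pos: [0.4459, -0.0799, 0.0742]
tcp_rot: [[0.956, -0.292, -0.0], [-0.292, -0.956, 0.0], [-0.0, -0.0, -1.0]]
ft_force: [0.1, 1.1, -0.5]
finger_gap: 0.0155
finger_force: 55.0
```

Emit:
play_rows:
  motion:
    - [[0,0,0.2],[0,0,0],1]
    - [[0,0,0.4],[0,0,0],1]
    - [[0,0,0.5],[0,0,0],1]
    - [[0,0,0.5],[0,0,0],1]

```text
time_s: 6.42
eef_pos: [0.4459, -0.08, 0.0692]
tcp_rot: [[0.956, -0.292, -0.0], [-0.292, -0.956, -0.0], [-0.0, 0.0, -1.0]]
ft_force: [0.6, -0.2, -1.8]
finger_gap: 0.0152
finger_force: 55.0
```

Emit:
play_rows:
  motion:
    - [[0,0,0.15],[0,0,0],1]
    - [[0,0,0.3],[0,0,0],1]
    - [[0,0,0.3],[0,0,0],1]

```text
time_s: 6.8
eef_pos: [0.4458, -0.0799, 0.0664]
tcp_rot: [[0.956, -0.292, -0.0], [-0.292, -0.956, 0.0], [-0.0, 0.0, -1.0]]
ft_force: [-3.7, 0.5, 5.3]
finger_gap: 0.0155
finger_force: 55.0
```

```bash
python3 -c "
from h import *
rel([.446,-.0795,.067],-17)
cv2.imwrite('pics/s4.png',cv2.resize(vision.read_camera('side')[140:260,270:430,::-1],None,fx=5,fy=5,interpolation=2))"
```

```text
6.8 [ 0.4458 -0.0799  0.0664] [-0.2802  0.4187  2.0185 -0.      0.705   1.5871] [-3.7034  0.4636  5.2797] 0.015492761083568821 55.00052332878113
shift cm [ 0.009  -0.0464 -0.059 ] rot [0.0012 0.0282 0.0107]
```

View pics/s4.png

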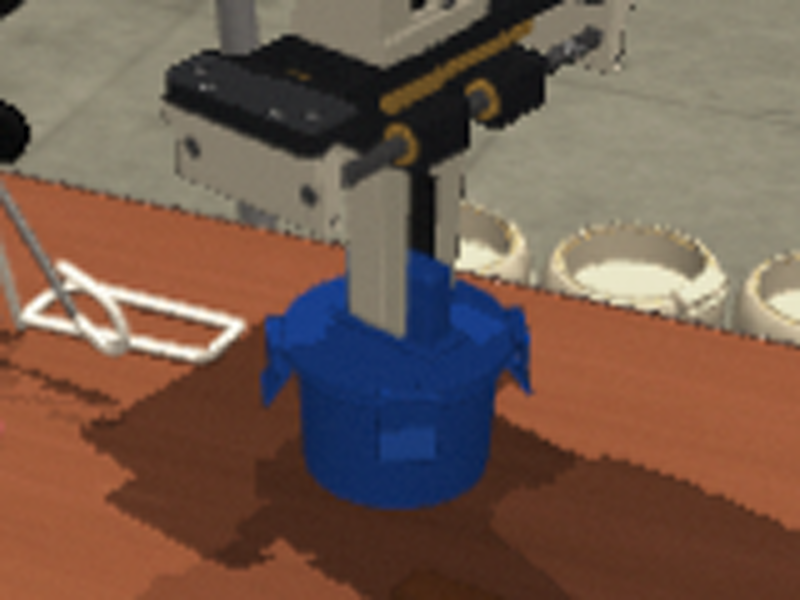

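The plate is now almost on the rim, with the clips hanging beside the wall (front clip at (408,442)). Force has only just begun to rise, so I'll press further.

Emit:
play_rows:
  motion:
    - [[0,0,0.1],[0,0,0],1]
    - [[0,0,0.2],[0,0,0],1]
    - [[0,0,0.2],[0,0,0],1]

```text
time_s: 7.22
eef_pos: [0.4459, -0.08, 0.0663]
tcp_rot: [[0.956, -0.292, -0.0], [-0.292, -0.956, -0.0], [0.0, 0.0, -1.0]]
ft_force: [-13.2, 3.3, 40.7]
finger_gap: 0.0156
finger_force: 55.0
```

Emit:
play_rows:
  motion:
    - [[0,0,0.1],[0,0,0],1]
    - [[0,0,0.2],[0,0,0],1]
    - [[0,0,0.2],[0,0,0],1]

```text
time_s: 7.6
eef_pos: [0.4461, -0.08, 0.0661]
tcp_rot: [[0.956, -0.292, 0.0], [-0.292, -0.956, -0.0], [0.0, 0.0, -1.0]]
ft_force: [-24.7, 5.5, 75.5]
finger_gap: 0.0157
finger_force: 55.0
```

The TCP stopped hard at 0.066, which is the height I worked out for home (0.0663), so the lid is seated. Unloading, releasing and withdrawing.

Emit:
play_rows:
  motion:
    - [[0,0,-0.2],[0,0,0],1]
    - [[0,0,-0.4],[0,0,0],1]
    - [[0,0,-0.4],[0,0,0],1]

```text
time_s: 7.98
eef_pos: [0.4461, -0.08, 0.0664]
tcp_rot: [[0.956, -0.292, 0.0], [-0.292, -0.956, -0.0], [0.0, -0.0, -1.0]]
ft_force: [-1.5, 0.4, 8.4]
finger_gap: 0.0157
finger_force: 55.0
```

Emit:
play_rows:
  motion:
    - [[0,0,0],[0,0,0],3]
    - [[0,0,0],[0,0,0],4]
    - [[0,0,0],[0,0,0],4]

```text
time_s: 8.35
eef_pos: [0.4459, -0.08, 0.0661]
tcp_rot: [[0.956, -0.292, -0.0], [-0.292, -0.956, 0.0], [-0.0, -0.0, -1.0]]
ft_force: [-0.6, -0.1, 0.5]
finger_gap: 0.0385
finger_force: 0.0
```

Emit:
play_rows:
  motion:
    - [[0,0,-4],[0,0,0],4]
    - [[0,0,-10],[0,0,0],4]
    - [[2,14,-15],[0,0,0],4]
    - [[2,14,-15],[0,0,0],4]
    - [[2,14,-15],[0,0,0],4]

```text
time_s: 8.98
eef_pos: [0.4239, -0.2223, 0.2175]
tcp_rot: [[0.956, -0.294, 0.002], [-0.294, -0.956, -0.001], [0.002, 0.001, -1.0]]
ft_force: [0.3, 0.9, 0.1]
finger_gap: 0.04
finger_force: 0.0
```

```bash
python3 -c "
from h import *
rel([.446,-.0795,.067],-17)
a=cv2.resize(vision.read_camera('side')[170:260,290:410,::-1],None,fx=5,fy=5,interpolation=2)
b=cv2.resize(vision.read_camera('top')[170:320,170:490,::-1],None,fx=1.875,fy=1.875,interpolation=2)[:,:600]
cv2.imwrite('pics/e.png',cv2.resize(np.vstack([a,b]),None,fx=.8,fy=.8))"
```

```text
8.975 [ 0.4239 -0.2223  0.2175] [-0.5801  0.221   1.8319 -0.0003  1.0866  1.2894] [0.2825 0.937  0.0683] 0.0400161907159369 0.0
shift cm [ -2.1185 -14.309   15.0364] rot [ 0.0452 -0.1078 -0.1057]
```

View pics/e.png

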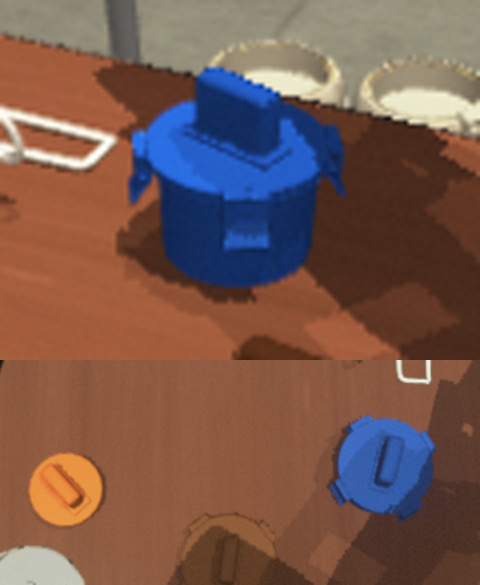

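The lid sits level on the upright tub (side part at (240,150)) with its clips around the rim. The orange lid at (65,490) is where it was, and the gripper is clear.

```bash
python3 -c "
from workcell import bot
print(bot.sign_off())"
```

```text
the job is handed in; nothing more can be done
None
```

The blue lid is pressed home on the upright tub and released, the orange lid was left where it lay, and the job was handed in at about 9 s; the sign-off gave no verdict. I judged the snap from the hard stop at the expected height and the final pictures.

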